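# Stack the wardrobe's accessory trays, hook inside, lid on

## Task

Make one tidy stack of the grey accessory trays on the cork mat: first the tray with four compartments, squarely in the middle of the mat and lengthwise along it, then the tray with two compartments square on top of it, then the undivided tray on top of that. Then lay the steel belt hook in the undivided tray, flat on its floor, and last put the lid squarely on. Work in that order and leave the green pot, the tumbler and the polish can where they are.

Things in the scene. Friction and masses are not known exactly. Their poses are not given: they have to be found in the camera images.
- mat: Thin rectangular cork mat, 140 (its x) x 86 (its y) x 4 mm thick, fixed to the shelf; the stack stands on it, the trays' long side along its long side. Origin: centre of its underside (its top is 4 mm higher); z up.
- tray_four: Grey plastic open-topped accessory tray, 116 (its x) x 62 (its y) x 28 mm high, walls and floor 4 mm, flat underside, about 90 g; a cross of two full-height, 4 mm dividers makes four compartments. Stacked, its underside rests on the rim of the tray below (28 mm higher). Origin: centre of its underside; z up. It looks the same turned by half a turn. Loose; grip it across its 62 mm width from outside.
- tray_two: Grey plastic open-topped accessory tray, 116 (its x) x 62 (its y) x 28 mm high, walls and floor 4 mm, flat underside, about 90 g; one full-height, 4 mm divider across its middle makes two compartments. Stacked, its underside rests on the rim of the tray below (28 mm higher). Origin: centre of its underside; z up. It looks the same turned by half a turn. Loose; grip it across its 62 mm width from outside.
- tray_plain: Grey plastic open-topped accessory tray, 116 (its x) x 62 (its y) x 28 mm high, walls and floor 4 mm, flat underside, about 90 g; no divider, one compartment 108 x 54 mm and 24 mm deep. Stacked, its underside rests on the rim of the tray below (28 mm higher). Origin: centre of its underside; z up. It looks the same turned by half a turn. Loose; grip it across its 62 mm width from outside.
- lid: Grey plastic tray lid: flat plate 116 (its x) x 62 (its y) x 6 mm with an upright grip bar on top, centred, 60 mm long along x, 12 mm thick along y, its top 28 mm above the underside; about 60 g. Flat underside, lies on the rim of a tray. Origin: centre of its underside; z up. Loose; grip the bar across its 12 mm.
- belt_hook: Chrome steel belt hook, a square S bent from strip and lying on the strip's edges, so that it shows as an S from above: 36 mm (its x, along the three parallel arms) x 26 mm (its y, over the two outer arms) x 20 mm high, strip 4 mm thick, about 60 g. Origin: centre of its underside; z up. Loose; grip it across y, over the outer arms. Laid across the undivided tray (its x along the tray's y) it leaves the fingers most room.
- green_pot: Green ceramic pot, open upward, 80 mm across, 70 mm high, bystander. Origin: centre of its underside.
- tumbler: Clear glass tumbler standing upside down, 72 mm across at the bottom, 95 mm high, bystander. Origin: centre of the rim it stands on.
- polish_can: Flat round metal shoe-polish can, 70 mm across, 26 mm high, bystander. Origin: centre of its underside.
Mind the look-alikes: they are no part of the job. Several things look just like the belt_hook: the one meant starts farthest to the robot's left.

How it is judged:
By the outcome, as a careful person would: the job done as asked, in the order asked, and still so for the second after the job is handed in, with the robot touching nothing.
It also fails if it takes over 144 s, if anything falls off the work surface, if the arm or the gripper's body presses on something with over 40 N, if the wrist force passes 120 N, or if a joint passes its speed limit or range.

## Robot

A 6-joint arm with a two-finger parallel gripper is mounted at the origin on the work surface. World frame = base frame: x ahead of the robot, y to its left, z up, the work surface at z = 0. Lengths are in mm, angles in rad, forces in N, time in s.
With the tool pointing down it reaches from about 350 to 975 mm from the base axis. Payload 4.9 kg.
Tool frame: the origin (TCP) lies at the very end of the fingers, on their centre line; the grasp point (between the pads) lies 19 mm behind it; z points along the fingers, x is the direction in which the jaws open and shut, and the axes are right-handed (so a half turn about z gives the same grasp; the last joint's range is limited). The gripper opens to 85 mm and grips with 20 to 120 N. Pads are 22 mm wide; open, the fingers measure 114 mm over their backs; the gripper's body (76 mm by 85 mm) begins 54 mm behind the grasp point. The pads swing forward as they close: fully open they stand 13 mm farther back than shut.
Start: joints at [1.061, 0.053, 1.613, -0, 1.476, -0.119], TCP at [238.068, 577.862, 231.304] pointing down, gripper open.
Joint ranges: [-3.01, 3.01], [-1.01, 2.22], [0.06, 2.58], [-1.02, 4.17], [0.09, 2.62], [-3.14, 3.14]. Speed limits (rad/s): [2.57, 2.57, 3.14, 3.14, 3.14, 3.14].

## Interface

Orientations are given as a 3x3 rotation matrix whose columns are the frame's x, y, z axes.
In Python, from cell import get_state, get_image, finish_job gives the robot as it stands.
- The arm moves only by the tool arm_command, never from a script. Its arguments are lists of equal length, an entry for each row: "angular": the turn, a rotation vector about the tool's x, y, z in degrees, a list of three; "translation": the shift along the tool's x, y, z in m, a list of three; "grip": the gripper command: -1 is fully open, 1 is shut, values between are in proportion. In form: {"angular": [[wx, wy, wz], ...], "translation": [[x, y, z], ...], "grip": [grip, ...]}. A call has 1 to 12 rows; each row shifts and turns the commanded pose from where the row before left it, along the tool's axes as they then stand; what a row does not reach is not made up. A row lasts 1/8 s, in which the tool goes at most 62.5 mm and 10.7 degrees, less where a joint would pass 70% of its speed; a pose out of reach is approached as far as the arm can. A call with a gripper value outside its range is refused whole. The fingers move at their own pace and stop on an object; the grip force is fixed at half the most. Time passes only in rows, so rows that do not move let the fingers close. It gives the time, the measured TCP pose, the force and the opening at its end, in the units of the state.
- get_state(): the state, without advancing time (a new reading comes with each control period).
- get_image(name): name is "side" or "top" or "wrist"; returns a dict with "color" (384x512x3 uint8, red, green, blue), "z_map" (384x512 float32, mm along the optical axis (not along the pixel's ray), 0 where there is no reading), "K" (3x3 intrinsics, pixels), "extrinsics" (4x4, takes a point from world to camera coordinates); the wrist camera has in their place "hand_eye" (4x4, takes a point from camera to tool coordinates, whose origin is the TCP and whose axes are the tool frame's). Camera axes: x right, y down, z forward; pixel columns grow to the right and rows downward; lengths in mm; the calibration is good to about 2 mm. The wrist camera is an equidistant fisheye: a pixel r from the principal point sees the ray r / f radians off the axis. A picture is of the moment at which its call begins: read the wrist's pose just before it.
- finish_job(): hands the job in, once; it reports no verdict.
The state is a dict: "clock": time; "q": joint angles; "joint_velocities": joint speeds; "effort": joint torques, N m; "tcp_pos": TCP position; "ee_rot": TCP orientation; "contact_force": force on the tool from outside, world axes, zero at the start; "wrist_torque": the same for the moment, N m; "width": opening from 0.0 (shut) to 1.0 (fully open).
Only numpy, scipy, OpenCV 4.12 (cv2) and the standard library are available. Lean on these libraries where they do the work, as an engineer would, in place of code of your own. Each camera call takes 0.05 s, during which the arm holds its last target. There are 200 camera calls.

## Working session

There is one attempt and no reset: what is moved stays moved. The work goes in short steps, Python scripts to look and compute and a tool call to move; the robot and the scene stay as the last step left them, time stands still between calls to the robot, and variables do not carry over. Pictures are saved under pics/ and viewed, on a budget of 14 in all, crops included, one or two more only if the job needs it, and the job is handed in when it is done.

Besides the shell and the picture viewer there is one more tool, called after "Request:" as a command line: name --argument value ..., lists and objects as JSON in quotes. arm_command: Moves the arm, as the interface text tells. Its arguments: {"type":"object","properties":{"angular":{"type":"array","items":{"type":"array","items":{"type":"number"}}},"translation":{"type":"array","items":{"type":"array","items":{"type":"number"}}},"grip":{"type":"array","items":{"type":"number"}}},"required":["angular","translation","grip"]}

```bash
mkdir -p pics; ls; cat > h.py <<'E'
import numpy as np, cv2
from cell import get_state, get_image
def save(n,im): cv2.imwrite('pics/'+n, cv2.cvtColor(np.ascontiguousarray(im),cv2.COLOR_RGB2BGR))
def pts(d):
    "world points (H,W,3) from z_map of side/top"
    z=d['z_map'];K=d['K'];v,u=np.mgrid[:z.shape[0],:z.shape[1]]
    c=np.stack([(u-K[0,2])/K[0,0]*z,(v-K[1,2])/K[1,1]*z,z],-1)
    E=d['extrinsics'];return (c-E[:3,3])@E[:3,:3]
def ray(d,u,v,h):
    K=d['K'];E=d['extrinsics'];R=E[:3,:3];o=-R.T@E[:3,3]
    r=R.T@np.array([(u-K[0,2])/K[0,0],(v-K[1,2])/K[1,1],1]);return o+r*(h-o[2])/r[2]
E
python3 - <<'E'
from h import *
for n in('top','side'):
    d=get_image(n);np.save(n+'_z.npy',d['z_map']);save(n+'0.png',cv2.resize(d['color'],(800,600),interpolation=cv2.INTER_CUBIC))
    E=d['extrinsics'];print(n,d['K'].round(1).tolist(),(-E[:3,:3].T@E[:3,3]).round(),(d['z_map']>0).mean())
s=get_state();print(s['clock'],s['tcp_pos'],np.round(s['ee_rot'],3).tolist(),s['width'])
E
```

```text
pics
top [[497.1, 0.0, 259.1], [0.0, 497.1, 197.8], [0.0, 0.0, 1.0]] [ 322.  -14. 1210.] 0.995941162109375
side [[383.4, 0.0, 249.7], [0.0, 383.4, 188.9], [0.0, 0.0, 1.0]] [482. 714. 703.] 0.9960072835286459
0.1 [237.79279871 577.39684473 230.2054147 ] [[0.381, 0.925, -0.001], [0.925, -0.381, -0.002], [-0.002, -0.0, -1.0]] 1.0015685915568635
```

View pics/top0.png

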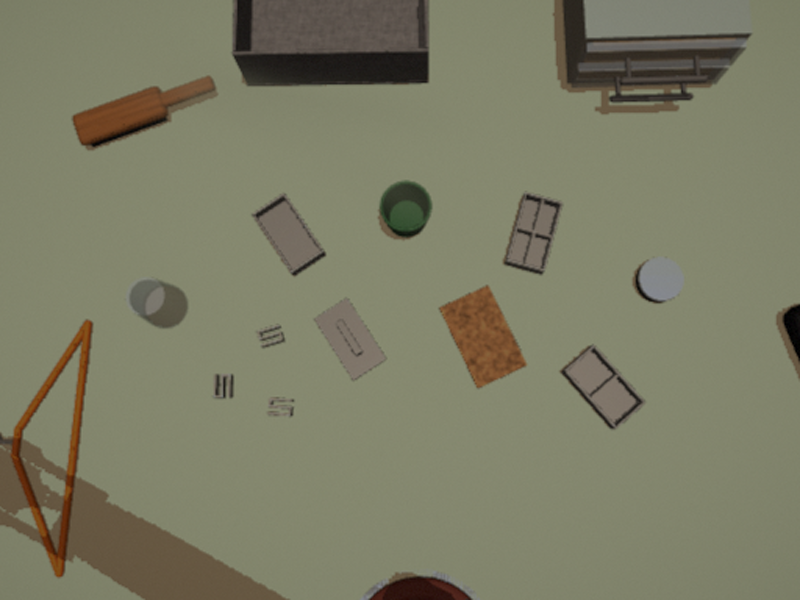

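View pics/side0.png

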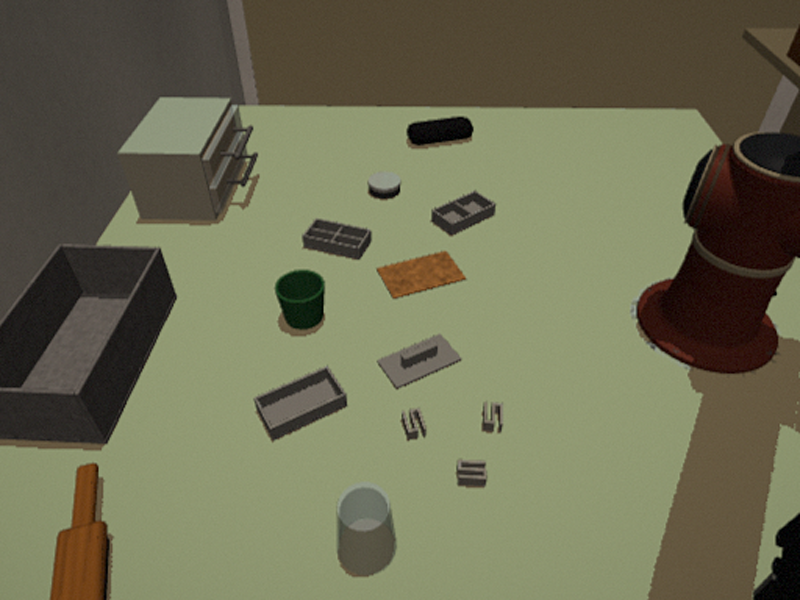

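The top view shows tray_four at (533,233), tray_two at (601,386), tray_plain at (289,234), the lid at (350,340) and the mat at (483,337). There are three hooks, at (224,386), (271,336) and (281,407). The robot's left is image left, so the one meant should be (224,386). I'll confirm that in a crop and measure everything.

```bash
python3 - <<'E'
from h import *
d=get_image('top');P=pts(d);g=P[...,2]
print('table z',np.median(g[150:330,100:420]))
s=512/800
names=dict(four=(533,233),two=(601,386),plain=(289,234),lid=(350,340),hA=(224,386),hB=(271,336),hC=(281,407),mat=(483,337),pot=(405,208),tum=(147,298),can=(660,279))
hsv=cv2.cvtColor(d['color'],cv2.COLOR_RGB2HSV)
m=(g>4).astype(np.uint8)
cork=cv2.inRange(hsv,(3,110,60),(20,255,255))
n,L,st,c=cv2.connectedComponentsWithStats(cv2.morphologyEx(m,cv2.MORPH_CLOSE,np.ones((3,3))))
n2,L2,st2,c2=cv2.connectedComponentsWithStats(cork)
for k,(u,v) in names.items():
    u,v=int(u*s),int(v*s)
    LL=L2 if k=='mat' else L
    w=LL[v-5:v+6,u-5:u+6].ravel();w=w[w>0]
    if not len(w): print(k,'none');continue
    l=np.bincount(w).argmax();M=LL==l
    top=np.percentile(g[M],90)
    q=M if k=='mat' else M&(g>top-8 if k in('four','two','plain','hA','hB','hC') else M)
    (x,y),(a,b),_=r=cv2.minAreaRect(P[q][:,:2].astype(np.float32))
    bx=cv2.boxPoints(r);e=max((bx[1]-bx[0],bx[2]-bx[1]),key=np.linalg.norm)
    print(k,round(x,1),round(y,1),'size',round(a),round(b),'ang',round(np.degrees(np.arctan2(e[1],e[0]))%180,1),'top',round(float(top),1),M.sum())
save('hooks.png',cv2.resize(d['color'][195:280,125:255],(780,510),interpolation=cv2.INTER_CUBIC))
E
```

```text
table z -0.33488860367846207
four 493.4 -136.4 size 75 415 ang 154.7 top 27.2 1215
two 333.2 -185.2 size 125 320 ang 115.0 top 26.8 1391
plain 505.1 101.7 size 433 62 ang 32.9 top 27.2 1199
lid 414.6 66.9 size 242 74 ang 31.3 top 23.7 1183
hA 401.7 291.4 size 35 27 ang 0.3 top 20.9 191
hB 477.2 217.2 size 26 36 ang 105.6 top 20.8 182
hC 352.1 102.9 size 240 26 ang 81.8 top 21.7 123
mat 439.2 -65.7 size 147 210 ang 121.0 top 6.5 1965
pot 512.6 13.5 size 83 376 ang 175.7 top 69.3 933
tum 429.4 227.1 size 521 81 ang 57.1 top 96.1 982
can 427.5 -228.8 size 76 473 ang 125.2 top 28.2 739
```

View pics/hooks.png

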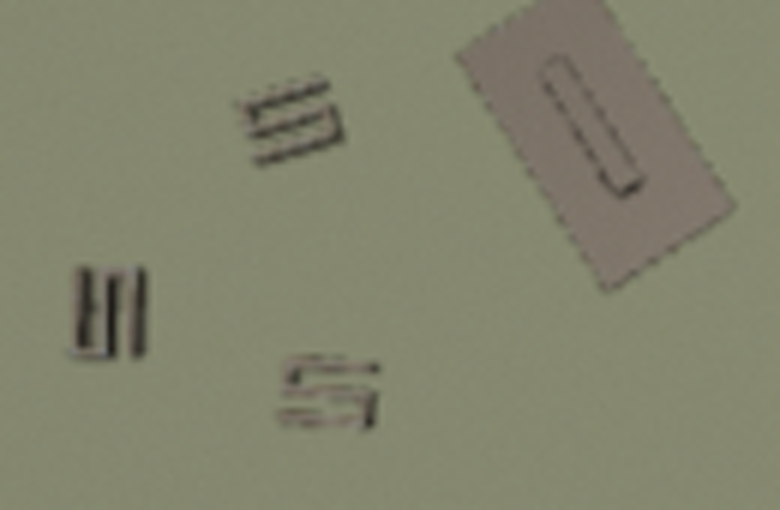

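The crop shows hooks A (110,312), B (295,122) and C (330,392). A is farthest to the left at y≈291, against ≈217 for B and about 205 for C, so A is the one meant. I'll redo the rectangles without the depth dropouts.

```bash
cat > meas.py <<'E'
from h import *
def rect(xy):
    r=cv2.minAreaRect(np.ascontiguousarray(xy,dtype=np.float32));bx=cv2.boxPoints(r);e=max((bx[1]-bx[0],bx[2]-bx[1]),key=np.linalg.norm)
    return np.array(r[0]),sorted(r[1]),np.degrees(np.arctan2(e[1],e[0]))%180
def world(d,cx,cy,lo,hi,R=80):
    "points near cx,cy with height in lo..hi, largest component"
    P=pts(d);M=(d['z_map']>0)&(P[...,2]>lo)&(P[...,2]<hi)&(np.hypot(P[...,0]-cx,P[...,1]-cy)<R)
    n,L,st,c=cv2.connectedComponentsWithStats(M.astype(np.uint8),connectivity=8)
    return P[L==1+st[1:,4].argmax()]
E
python3 - <<'E'
from meas import *
d=get_image('top')
for k,x,y,lo,hi in (('four',493,-136,20,35),('two',333,-185,20,35),('plain',495,117,20,35),('lid',380,50,3.5,12),('bar',380,50,20,33),('hA',402,291,12,26)):
    p=world(d,x,y,lo,hi,75 if k!='hA' else 40);c,s,a=rect(p[:,:2]);print(k,c.round(1),np.round(s,1),round(a,1),len(p),p[:,2].mean().round(1))
hsv=cv2.cvtColor(d['color'],cv2.COLOR_RGB2HSV);cork=cv2.inRange(hsv,(3,110,60),(20,255,255))
n,L,st,c=cv2.connectedComponentsWithStats(cork);M=L==L[215,309]
uv=np.argwhere(M)[:,::-1];q=np.array([ray(d,u,v,4)[:2] for u,v in uv]);print('mat',rect(q))
P=pts(d);print('matz',np.median(P[M][:,2]))
# bystanders
for k,x,y in(('pot',512,13),('tum',429,270),('can',427,-229)):
    p=world(d,x,y,15,110,60);print(k,cv2.minEnclosingCircle(p[:,:2].astype(np.float32)),p[:,2].max())
E
```

```text
Traceback (most recent call last):
  File "meas.py", line 9, in world
    return P[L==1+st[1:,4].argmax()]
                  ~~~~~~~~~~~~~~~^^
ValueError: attempt to get argmax of an empty sequence
```

```bash
python3 - <<'E'
from meas import *
d=get_image('top');print('E',d['extrinsics'][:3,:3].round(3).tolist())
names=dict(four=(533,233,20,35),two=(601,386,20,35),plain=(289,234,20,35),lid=(350,340,3.5,12),bar=(350,340,20,33),hA=(224,386,12,26),pot=(405,208,15,80),tum=(147,298,15,110),can=(660,279,15,40))
for k,(u,v,lo,hi) in names.items():
    x,y,_=ray(d,u*.64,v*.64,15)
    try:p=world(d,x,y,lo,hi,75 if k!='hA' else 40)
    except Exception as e: print(k,x,y,e);continue
    c,s,a=rect(p[:,:2]);print(k,(x.round(),y.round()),c.round(1),np.round(s,1),round(a,1),len(p),p[:,2].mean().round(1))
hsv=cv2.cvtColor(d['color'],cv2.COLOR_RGB2HSV);cork=cv2.inRange(hsv,(3,110,60),(20,255,255))
n,L,st,c=cv2.connectedComponentsWithStats(cork);M=L==L[215,309]
uv=np.argwhere(M)[:,::-1];q=np.array([ray(d,u,v,4)[:2] for u,v in uv]);print('mat',rect(q))
P=pts(d);print('matz',np.median(P[M][:,2]))
E
```

```text
E [[-0.029, -0.999, -0.022], [-0.987, 0.032, -0.155], [0.156, 0.017, -0.988]]
four (np.float64(625.0), np.float64(-199.0)) [ 626.6 -199.1] [ 62.2 117.9] 162.2 378 25.6
two (np.float64(382.0), np.float64(-289.0)) [ 382.5 -291.7] [ 63.5 116.3] 38.0 351 26.1
plain (np.float64(637.0), np.float64(187.0)) [637.9 187.6] [ 62.  117.7] 32.6 257 26.4
lid (np.float64(465.0), np.float64(93.0)) [469.4  95.2] [ 65.4 118.8] 31.8 814 6.2
bar (np.float64(465.0), np.float64(93.0)) [469.5  94.4] [12.  59.8] 32.2 124 27.1
hA (np.float64(399.0), np.float64(289.0)) [401.6 291. ] [26.5 34.1] 179.6 107 18.4
pot (np.float64(673.0), np.float64(2.0)) [6.614e+02 4.000e-01] [77.3 78.3] 88.0 558 52.3
tum (np.float64(541.0), np.float64(412.0)) [528.9 382.4] [62.3 63.9] 102.3 891 76.3
can (np.float64(545.0), np.float64(-391.0)) [ 545.6 -390.3] [67.8 70.3] 113.9 669 25.0
mat (array([ 466.40921021, -112.24682617]), [84.7910385131836, 138.48565673828125], np.float32(23.198923))
matz 3.4029497298701408
```

```bash
cat > go.py <<'E'
import sys,numpy as np
from cell import get_state
from scipy.spatial.transform import Rotation as Ro
# usage: go.py x y z yaw : turn about tool z first (wx,wy,wz deg), then shift in tool axes after the turn (m)
x,y,z,a=map(float,sys.argv[1:5]);s=get_state();R=np.array(s['ee_rot']);a=np.radians(a)
T=np.array([[np.cos(a),np.sin(a),0],[np.sin(a),-np.cos(a),0],[0,0,-1.]])
d=np.array([x,y,z])-s['tcp_pos']
print('t',round(s['clock'],2),'p',np.round(s['tcp_pos'],1),'yaw',np.degrees(np.arctan2(R[1,0],R[0,0])).round(1),'w',round(s['width'],3),'F',np.round(s['contact_force'],1))
print('turn',np.degrees(Ro.from_matrix(R.T@T).as_rotvec()).round(2),'shift',(T.T@d/1000).round(4))
E
python3 go.py 626.6 -199.1 230 72.2
```

```text
t 0.25 p [237.9 577.6 230.7] yaw 67.6 w 1.003 F [ 0.1 -0.8 -0.1]
turn [-0.01  0.06 -4.59] shift [-0.6207  0.6075  0.0007]
```

Request:
arm_command --angular '[[0,0,-4.6],[0,0,0],[0,0,0],[0,0,0],[0,0,0],[0,0,0],[0,0,0],[0,0,0],[0,0,0],[0,0,0]]' --translation '[[0,0,0],[-0.0345,0.03375,0],[-0.0345,0.03375,0],[-0.0345,0.03375,0],[-0.0345,0.03375,0],[-0.0345,0.03375,0],[-0.0345,0.03375,0],[-0.0345,0.03375,0],[-0.0345,0.03375,0],[-0.0345,0.03375,0]]' --grip '[-1,-1,-1,-1,-1,-1,-1,-1,-1,-1]'

```text
clock: 1.5
tcp_pos: [432.8, 187.9, 231.4]
ee_rot: [[0.305, 0.952, 0.001], [0.952, -0.305, 0.0], [0.0, 0.0, -1.0]]
contact_force: [0.5, 0.7, 0.5]
width: 0.996
```

Request:
arm_command --angular '[[0,0,0],[0,0,0],[0,0,0],[0,0,0],[0,0,0],[0,0,0],[0,0,0],[0,0,0],[0,0,0],[0,0,0],[0,0,0]]' --translation '[[-0.0345,0.03375,0],[-0.0345,0.03375,0],[-0.0345,0.03375,0],[-0.0345,0.03375,0],[-0.0345,0.03375,0],[-0.0345,0.03375,0],[-0.0345,0.03375,0],[-0.0345,0.03375,0],[-0.0345,0.03375,0],[0,0,0],[0,0,0]]' --grip '[-1,-1,-1,-1,-1,-1,-1,-1,-1,-1,-1]'

```text
clock: 2.88
tcp_pos: [626.5, -198.7, 230.9]
ee_rot: [[0.306, 0.952, -0.001], [0.952, -0.306, 0.001], [0.0, -0.001, -1.0]]
contact_force: [-0.6, 0.1, 0.4]
width: 0.997
```

```bash
python3 go.py 626.6 -199.1 1 72.2; python3 - <<'E'
from h import *
d=get_image('wrist');print(d['K'].round(1).tolist(),d['hand_eye'].round(3).tolist());save('w1.png',d['color'])
E
```

```text
t 2.88 p [ 626.5 -198.7  230.9] yaw 72.2 w 0.997 F [-0.6  0.1  0.4]
turn [-0.06 -0.03  0.  ] shift [-0.0004  0.0003  0.2299]
[[297.3, 0.0, 254.5], [0.0, 297.3, 190.1], [0.0, 0.0, 1.0]] [[1.0, 0.0, 0.0, 0.235], [-0.0, 0.95, 0.311, -79.899], [0.0, -0.311, 0.95, -143.458], [0.0, 0.0, 0.0, 1.0]]
```

View pics/w1.png

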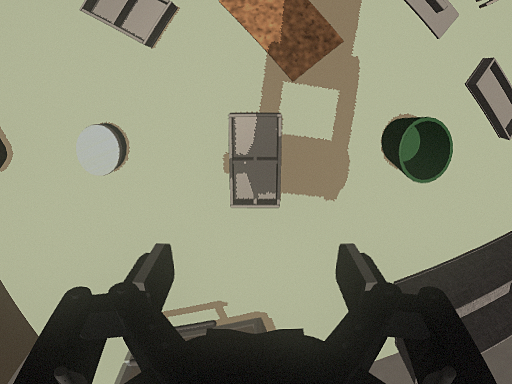

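The wrist view shows tray_four at (256,160), square to the jaws and centred between the fingers at (160,270) and (350,270). Descending now.

Request:
arm_command --angular '[[0,0,0],[0,0,0],[0,0,0],[0,0,0],[0,0,0],[0,0,0],[0,0,0],[0,0,0]]' --translation '[[0,0,0.04],[0,0,0.04],[0,0,0.04],[0,0,0.04],[0,0,0.03],[0,0,0.02],[0,0,0.018],[0,0,0]]' --grip '[-1,-1,-1,-1,-1,-1,-1,-1]'

```text
clock: 3.92
tcp_pos: [626.0, -198.4, 2.1]
ee_rot: [[0.305, 0.952, -0.002], [0.952, -0.305, 0.001], [0.0, -0.002, -1.0]]
contact_force: [-0.1, 1.0, 0.6]
width: 1.004
```

Request:
arm_command --angular '[[0,0,0],[0,0,0],[0,0,0],[0,0,0],[0,0,0],[0,0,0],[0,0,0],[0,0,0]]' --translation '[[0,0,0],[0,0,0],[0,0,0],[0,0,0],[0,0,0],[0,0,0],[0,0,0],[0,0,0]]' --grip '[1,1,1,1,1,1,1,1]'

```text
clock: 4.92
tcp_pos: [628.2, -199.7, 5.3]
ee_rot: [[0.306, 0.952, 0.003], [0.952, -0.306, -0.001], [-0.0, 0.003, -1.0]]
contact_force: [0.5, 0.6, 5.7]
width: 0.71
```

Request:
arm_command --angular '[[0,0,0],[0,0,0],[0,0,0],[0,0,0],[0,0,0],[0,0,0]]' --translation '[[0,0,-0.01],[0,0,-0.02],[0,0,-0.03],[0,0,-0.04],[0,0,-0.02],[0,0,0]]' --grip '[1,1,1,1,1,1]'

```text
clock: 5.68
tcp_pos: [628.0, -199.6, 126.0]
ee_rot: [[0.306, 0.952, 0.004], [0.952, -0.306, -0.002], [-0.001, 0.004, -1.0]]
contact_force: [0.4, 0.1, -1.4]
width: 0.709
```

```bash
python3 go.py 466.4 -112.2 122.5 113.2; python3 - <<'E'
from h import *
d=get_image('wrist');save('w2.png',d['color'])
E
```

```text
t 5.67 p [ 628.  -199.6  126. ] yaw 72.2 w 0.709 F [ 0.4  0.1 -1.4]
turn [  0.23   0.12 -40.99] shift [ 0.144  -0.1141  0.0035]
```

View pics/w2.png

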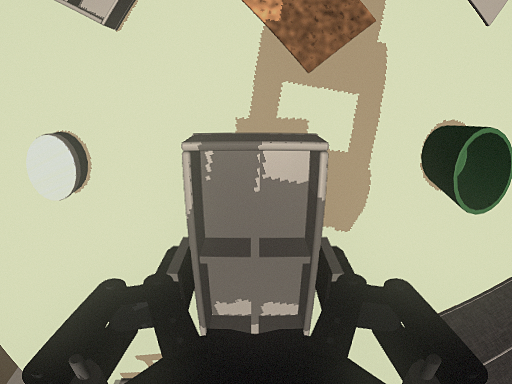

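tray_four is held squarely, with its cross at (255,247). Next: turn, shift over the mat, and check before lowering.

Request:
arm_command --angular '[[0,0,-10],[0,0,-10],[0,0,-10],[0,0,-10],[0,0,-1],[0,0,0],[0,0,0],[0,0,0],[0,0,0],[0,0,0],[0,0,0]]' --translation '[[0,0,0],[0,0,0],[0,0,0],[0,0,0],[0,0,0],[0.036,-0.028,0],[0.036,-0.028,0],[0.036,-0.028,0],[0.036,-0.0285,0],[0,0,0],[0,0,0]]' --grip '[1,1,1,1,1,1,1,1,1,1,1]'

```text
clock: 7.1
tcp_pos: [466.9, -111.2, 123.1]
ee_rot: [[-0.393, 0.92, 0.0], [0.92, 0.393, -0.0], [-0.0, 0.0, -1.0]]
contact_force: [0.7, 0.2, 0.0]
width: 0.712
```

```bash
python3 go.py 468 -111.5 9 113.2; python3 - <<'E'
from h import *
d=get_image('wrist');save('w3.png',d['color'])
E
```

```text
t 7.1 p [ 466.9 -111.2  123.1] yaw 113.1 w 0.712 F [0.7 0.2 0. ]
turn [ 0.01  0.02 -0.07] shift [-0.0007  0.0009  0.1141]
```

View pics/w3.png

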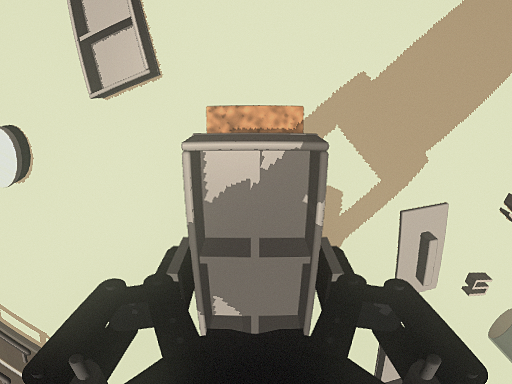

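Request:
arm_command --angular '[[0,0,0],[0,0,0],[0,0,0],[0,0,0],[0,0,0],[0,0,0]]' --translation '[[-0.0007,0.0009,0.04],[0,0,0.04],[0,0,0.02],[0,0,0.01],[0,0,0.003],[0,0,0]]' --grip '[1,1,1,1,1,1]'

```text
clock: 7.9
tcp_pos: [468.7, -111.8, 11.1]
ee_rot: [[-0.394, 0.919, 0.001], [0.919, 0.394, -0.001], [-0.001, 0.001, -1.0]]
contact_force: [-0.0, -0.2, -1.1]
width: 0.711
```

Request:
arm_command --angular '[[0,0,0],[0,0,0],[0,0,0]]' --translation '[[0,0,0.001],[0,0,0.001],[0,0,0]]' --grip '[1,1,1]'

```text
clock: 8.28
tcp_pos: [468.4, -111.6, 9.3]
ee_rot: [[-0.394, 0.919, 0.001], [0.919, 0.394, -0.001], [-0.001, 0.001, -1.0]]
contact_force: [-0.9, -0.7, 5.1]
width: 0.712
```

Request:
arm_command --angular '[[0,0,0],[0,0,0],[0,0,0],[0,0,0],[0,0,0],[0,0,0],[0,0,0],[0,0,0],[0,0,0],[0,0,0]]' --translation '[[0,0,0],[0,0,0],[0,0,0],[0,0,0],[0,0,-0.02],[0,0,-0.04],[0,0,-0.04],[0,0,-0.04],[0,0,-0.04],[0,0,0]]' --grip '[-1,-1,-1,-1,-1,-1,-1,-1,-1,-1]'

```text
clock: 9.52
tcp_pos: [470.0, -112.2, 192.7]
ee_rot: [[-0.394, 0.919, 0.008], [0.919, 0.394, -0.003], [-0.006, 0.006, -1.0]]
contact_force: [0.5, 0.2, -0.7]
width: 1.001
```

```bash
python3 go.py 382.5 -291.7 190 128
```

```text
t 9.53 p [ 470.  -112.2  192.7] yaw 113.2 w 1.001 F [ 0.5  0.2 -0.7]
turn [  0.28   0.37 -14.79] shift [-0.0876 -0.1794  0.0027]
```

Request:
arm_command --angular '[[0,0,-7.4],[0,0,-7.4],[0,0,0],[0,0,0],[0,0,0],[0,0,0],[0,0,0],[0,0,0],[0,0,0]]' --translation '[[0,0,0],[0,0,0],[-0.0175,-0.036,0],[-0.0175,-0.036,0],[-0.0175,-0.036,0],[-0.0175,-0.036,0],[-0.0175,-0.036,0],[0,0,0],[0,0,0]]' --grip '[-1,-1,-1,-1,-1,-1,-1,-1,-1]'

```text
clock: 10.65
tcp_pos: [379.5, -290.4, 187.1]
ee_rot: [[-0.616, 0.788, -0.001], [0.788, 0.616, 0.002], [0.002, 0.0, -1.0]]
contact_force: [0.5, -0.1, -0.4]
width: 0.998
```

```bash
python3 go.py 382.5 -291.7 4 128; python3 - <<'E'
from meas import *
d=get_image('top')
for k,x,y,lo,hi,R in (('four',466,-112,24,39,75),('two',382,-291,20,35,75)):
    p=world(d,x,y,lo,hi,R);c,s,a=rect(p[:,:2]);print(k,c.round(1),np.round(s,1),round(a,1),len(p),p[:,2].mean().round(1))
hsv=cv2.cvtColor(d['color'],cv2.COLOR_RGB2HSV);cork=cv2.inRange(hsv,(3,110,60),(20,255,255))
n,L,st,c=cv2.connectedComponentsWithStats(cork)
uv=np.argwhere(cork>0)[:,::-1];q=np.array([ray(d,u,v,4)[:2] for u,v in uv]);q=q[np.hypot(*(q-[466,-112]).T)<100];print('mat',rect(q))
save('t2.png',cv2.resize(d['color'][130:280,230:430],(800,600),interpolation=cv2.INTER_CUBIC))
E
```

```text
t 10.65 p [ 379.5 -290.4  187.1] yaw 128.0 w 0.998 F [ 0.5 -0.1 -0.4]
turn [ 0.01 -0.12 -0.01] shift [-0.0029  0.0016  0.1831]
four [ 467.1 -114.7] [ 62.6 115.8] 23.1 389 29.8
two [ 406.5 -272.3] [54.6 62.4] 129.1 139 26.6
mat (array([ 465.737854  , -112.41561127]), [84.8704605102539, 139.81475830078125], np.float32(22.891901))
```

View pics/t2.png

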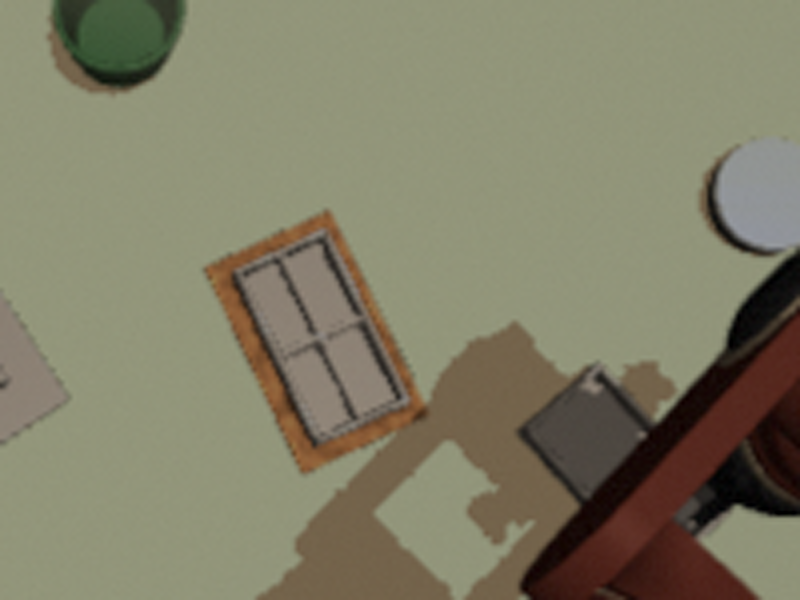

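tray_four stands on the mat, about 2 mm toward one long side by the top camera. The side view gives a second reading. Meanwhile I correct the aim over tray_two.

```bash
python3 - <<'E'
from meas import *
d=get_image('side')
p=world(d,466,-112,24,39,75);c,s,a=rect(p[:,:2]);print('four',c.round(1),np.round(s,1),round(a,1),len(p),p[:,2].mean().round(1))
hsv=cv2.cvtColor(d['color'],cv2.COLOR_RGB2HSV);cork=cv2.inRange(hsv,(3,110,60),(20,255,255))
uv=np.argwhere(cork>0)[:,::-1];q=np.array([ray(d,u,v,4)[:2] for u,v in uv]);q=q[np.hypot(*(q-[466,-112]).T)<95];print('mat',rect(q))
# sub-pixel-ish: mat corners & extents in mat frame
A=np.radians(23);B=np.array([[np.cos(A),np.sin(A)],[-np.sin(A),np.cos(A)]])
for n,x in(('mat',q),('four',p[:,:2])):
    t=x@B.T;print(n,np.percentile(t,[0,1,99,100],axis=0).round(1).T.tolist())
print('ref',(B@[466.1,-112.3]).round(1))
E
```

```text
four [ 467.2 -112.8] [ 67.3 117.8] 22.6 420 29.3
mat (array([ 466.42895508, -109.03901672]), [86.38752746582031, 139.10296630859375], np.float32(23.05002))
mat [[317.2, 318.3, 455.9, 456.3], [-325.8, -322.9, -239.6, -239.4]]
four [[327.2, 328.6, 444.0, 444.8], [-320.0, -317.2, -253.4, -252.6]]
ref [ 385.2 -285.5]
```

Request:
arm_command --angular '[[0,0,0],[0,0,0],[0,0,0],[0,0,0]]' --translation '[[-0.003,0.0015,0.04],[0,0,0.04],[0,0,0.03],[0,0,0]]' --grip '[-1,-1,-1,-1]'

```text
clock: 11.25
tcp_pos: [381.6, -289.9, 75.5]
ee_rot: [[-0.617, 0.787, -0.004], [0.787, 0.617, 0.005], [0.006, -0.001, -1.0]]
contact_force: [-0.2, -0.0, -0.5]
width: 0.999
```

```bash
python3 go.py 382.5 -291.7 4 128
```

```text
t 11.25 p [ 381.6 -289.9   75.5] yaw 128.1 w 0.999 F [-0.2 -0.  -0.5]
turn [-0.03 -0.36  0.1 ] shift [-0.0019 -0.0004  0.0715]
```

Both fixed cameras put tray_four about 2.5 mm off across the mat. I'll go back, look straight down with the wrist camera, and correct it before stacking.

Request:
arm_command --angular '[[0,0,7.4],[0,0,7.4],[0,0,0],[0,0,0],[0,0,0],[0,0,0],[0,0,0],[0,0,0],[0,0,0],[0,0,0]]' --translation '[[0,0,-0.04],[0,0,-0.04],[0.0258,0.0296,-0.012],[0.0258,0.0296,0],[0.0258,0.0296,0],[0.0258,0.0296,0],[0.0258,0.0296,0],[0,0,0],[0,0,0],[0,0,0]]' --grip '[-1,-1,-1,-1,-1,-1,-1,-1,-1,-1]'

```text
clock: 12.5
tcp_pos: [468.0, -116.4, 170.9]
ee_rot: [[-0.393, 0.919, 0.001], [0.919, 0.393, -0.001], [-0.001, 0.001, -1.0]]
contact_force: [0.3, 0.4, 0.8]
width: 0.999
```

```bash
python3 go.py 467 -113 7 113.2; python3 - <<'E'
from h import *
d=get_image('wrist');np.savez('w4.npz',**d);save('w4.png',cv2.resize(d['color'][70:265,126:386],(780,585),interpolation=cv2.INTER_CUBIC))
E
```

```text
t 12.5 p [ 468.  -116.4  170.9] yaw 113.2 w 0.999 F [0.3 0.4 0.8]
turn [ 0.03  0.05 -0.05] shift [0.0035 0.0004 0.1639]
```

View pics/w4.png

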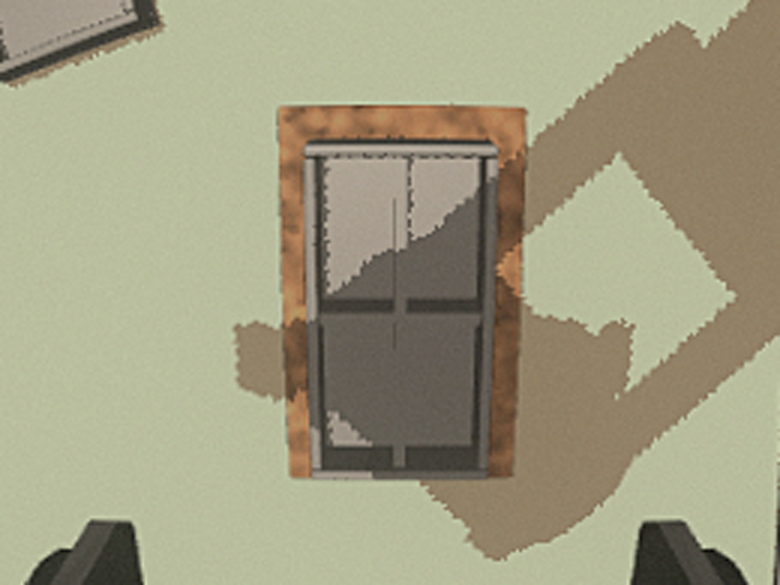

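From above, the mat spans columns 284–520 and the tray 308–492 at row 300. With parallax the tray is 1–2 mm left of the mat's middle, in the same sense as the other cameras. I'll regrip 2 mm further right, so that closing centres it.

Request:
arm_command --angular '[[0,0,0],[0,0,0],[0,0,0],[0,0,0],[0,0,0],[0,0,0],[0,0,0],[0,0,0]]' --translation '[[0.006,0,0.03],[0,0,0.04],[0,0,0.04],[0,0,0.03],[0,0,0.015],[0,0,0.005],[0,0,0],[0,0,0]]' --grip '[-1,-1,-1,-1,-1,-1,-1,-1]'

```text
clock: 13.55
tcp_pos: [466.8, -110.6, 11.7]
ee_rot: [[-0.394, 0.919, 0.002], [0.919, 0.394, -0.001], [-0.002, 0.002, -1.0]]
contact_force: [0.5, -0.6, 0.1]
width: 1.0
```

```bash
python3 go.py 465.6 -110.8 9 113.2
```

```text
t 13.55 p [ 466.8 -110.6   11.7] yaw 113.2 w 1.0 F [ 0.5 -0.6  0.1]
turn [0.1  0.11 0.01] shift [ 0.0003 -0.0011  0.0027]
```

Close, then release and rise.

Request:
arm_command --angular '[[0,0,0],[0,0,0],[0,0,0],[0,0,0],[0,0,0],[0,0,0]]' --translation '[[0,0,0],[0,0,0],[0,0,0],[0,0,0],[0,0,0],[0,0,0]]' --grip '[1,1,1,1,1,1]'

```text
clock: 14.3
tcp_pos: [466.7, -110.6, 11.6]
ee_rot: [[-0.394, 0.919, 0.002], [0.919, 0.394, -0.001], [-0.002, 0.002, -1.0]]
contact_force: [-0.4, 0.7, 6.2]
width: 0.707
```

Request:
arm_command --angular '[[0,0,0],[0,0,0],[0,0,0],[0,0,0],[0,0,0],[0,0,0],[0,0,0],[0,0,0],[0,0,0],[0,0,0]]' --translation '[[0,0,0],[0,0,0],[0,0,0],[0,0,0],[0,0,-0.02],[0,0,-0.04],[0,0,-0.04],[0,0,-0.04],[0,0,-0.02],[0,0,0]]' --grip '[-1,-1,-1,-1,-1,-1,-1,-1,-1,-1]'

```text
clock: 15.55
tcp_pos: [466.8, -110.6, 172.3]
ee_rot: [[-0.394, 0.919, 0.004], [0.919, 0.394, -0.002], [-0.003, 0.003, -1.0]]
contact_force: [-0.1, 0.2, 0.3]
width: 1.002
```

```bash
cat > lat.py <<'E'
# lateral edges of mat(cork) and tray in wrist image along several rows, as x at known height (tool x, mm)
from meas import *
def cols(heights,rows=(130,150,170,190,205)):
    s=get_state();d=get_image('wrist');K=d['K'];H=d['hand_eye'];f=K[0,0]
    hsv=cv2.cvtColor(d['color'],cv2.COLOR_RGB2HSV);cork=cv2.inRange(hsv,(3,90,30),(22,255,255))
    def pt(u,v,h):
        p=np.array([u-K[0,2],v-K[1,2]]);r=np.hypot(*p)+1e-9;th=r/f
        ray=H[:3,:3]@np.array([*(p/r*np.sin(th)),np.cos(th)]);o=H[:3,3];dep=s['tcp_pos'][2]-h
        return o+ray*(dep-o[2])/ray[2]
    return s,d,cork,pt
E
python3 - <<'E'
from lat import *
s,d,cork,pt=cols(None)
print(s['tcp_pos'].round(1) if hasattr(s['tcp_pos'],'round') else s['tcp_pos'])
for v in (125,140,155,170,185,200,215):
    us=np.flatnonzero(cork[v,190:330])+190
    if len(us)<4: continue
    g=np.diff(us);i=g.argmax();a,b,c,e=us[0],us[i],us[i+1],us[-1]
    mat=(pt(a-.5,v,4)[0]+pt(e+.5,v,4)[0])/2;tr=(pt(b+.5,v,32)[0]+pt(c-.5,v,32)[0])/2
    print(v,a,b,c,e,'mat',mat.round(1),'tray',tr.round(1),'w',(pt(e+.5,v,4)[0]-pt(a-.5,v,4)[0]).round(1),(pt(c-.5,v,32)[0]-pt(b+.5,v,32)[0]).round(1))
E
python3 go.py 382.5 -291.7 80 128
python3 - <<'E'
from meas import *
for n in('top','side'):
    p=world(get_image(n),466,-112,24,39,72);c,s,a=rect(p[:,:2]);print(n,c.round(1),np.round(s,1),round(a,1))
E
```

```text
[ 466.8 -110.6  172.3]
125 214 222 288 295 mat 0.2 tray 0.7 w 86.2 62.1
140 215 223 288 294 mat 0.2 tray 1.2 w 84.9 61.7
155 215 223 287 294 mat 0.2 tray 0.7 w 85.9 61.4
170 216 223 287 294 mat 0.8 tray 0.7 w 85.9 62.2
185 216 224 287 293 mat 0.2 tray 1.2 w 86.1 62.1
200 217 224 286 292 mat 0.2 tray 0.8 w 85.3 62.2
215 218 225 286 292 mat 0.8 tray 1.3 w 85.8 62.3
t 15.6 p [ 465.8 -110.2  170.5] yaw 113.2 w 1.003 F [-0.6  0.4 -0.9]
turn [  0.03   0.04 -14.79] shift [-0.0917 -0.1774  0.0905]
top [ 441.1 -123.9] [60.2 62.1] 113.8
side [ 466.2 -110.2] [ 65.8 116.8] 23.2
```

The wrist view has tray_four within 0.5 mm of the mat's midline, and the side view agrees within about 1 mm. Next is tray_two. I'm adding a wrist-depth rectangle helper.

```bash
cat > wr.py <<'E'
from meas import *
import sys
def wpts():
    s=get_state();d=get_image('wrist');K=d['K'];H=d['hand_eye'];z=d['z_map'];v,u=np.mgrid[:384,:512]
    a,b=u-K[0,2],v-K[1,2];r=np.hypot(a,b)+1e-9;t=np.tan(np.minimum(r/K[0,0],1.4))/r*z
    P=np.stack([a*t,b*t,z],-1)@H[:3,:3].T+H[:3,3]
    W=P@np.array(s['ee_rot']).T+s['tcp_pos'];W[z<=0]=0
    return s,d,W
def wrect(x,y,lo,hi,R):
    s,d,W=wpts();M=(W[...,2]>lo)&(W[...,2]<hi)&(np.hypot(W[...,0]-x,W[...,1]-y)<R)
    n,L,st,c=cv2.connectedComponentsWithStats(M.astype(np.uint8));p=W[L==1+st[1:,4].argmax()]
    c,sz,a=rect(p[:,:2]);print('tcp',np.round(s['tcp_pos'],1),'obj',c.round(1),np.round(sz,1),'ang',round(float(a),1),'z',np.percentile(p[:,2],[10,50,90]).round(1),len(p))
if __name__=='__main__': wrect(*map(float,sys.argv[1:6]))
E
python3 wr.py 466 -112 24 40 72
```

```text
tcp [ 464.8 -109.8  168.6] obj [ 464.4 -111.4] [ 62.6 116.2] ang 23.4 z [27.4 31.7 33.3] 2344
```

Request:
arm_command --angular '[[0,0,-7.4],[0,0,-7.4],[0,0,0],[0,0,0],[0,0,0],[0,0,0],[0,0,0],[0,0,0],[0,0,0]]' --translation '[[0,0,0],[0,0,0],[-0.0184,-0.0355,0],[-0.0184,-0.0355,0],[-0.0184,-0.0355,0],[-0.0184,-0.0355,0],[-0.0184,-0.0355,0],[0,0,0],[0,0,0]]' --grip '[-1,-1,-1,-1,-1,-1,-1,-1,-1]'

```text
clock: 16.88
tcp_pos: [382.1, -291.2, 169.1]
ee_rot: [[-0.616, 0.788, -0.001], [0.788, 0.616, 0.002], [0.002, 0.0, -1.0]]
contact_force: [-0.1, 0.0, 0.7]
width: 0.996
```

```bash
python3 wr.py 382 -291 20 35 72;python3 go.py 382.5 -291.7 5 128
```

```text
tcp [ 382.1 -291.2  169.1] obj [ 379.7 -290.1] [ 62.7 116. ] ang 38.7 z [23.6 28.1 29.5] 1892
t 16.93 p [ 382.4 -291.   169.4] yaw 128.0 w 1.002 F [-0.6 -0.6 -0.9]
turn [ 0.01 -0.1   0.05] shift [-0.0006 -0.0004  0.1644]
```

Request:
arm_command --angular '[[0,0,-0.5],[0,0,0],[0,0,0],[0,0,0],[0,0,0],[0,0,0]]' --translation '[[0,0,0.04],[0,0,0.04],[0,0,0.04],[0,0,0.03],[0,0,0.014],[0,0,0]]' --grip '[-1,-1,-1,-1,-1,-1]'

```text
clock: 17.68
tcp_pos: [382.3, -290.9, 5.6]
ee_rot: [[-0.624, 0.782, -0.001], [0.782, 0.624, 0.001], [0.002, -0.0, -1.0]]
contact_force: [0.2, -0.1, -0.8]
width: 0.999
```

Request:
arm_command --angular '[[0,0,0],[0,0,0],[0,0,0],[0,0,0],[0,0,0],[0,0,0],[0,0,0]]' --translation '[[0,0,0],[0,0,0],[0,0,0],[0,0,0],[0,0,0],[0,0,0],[0,0,0]]' --grip '[1,1,1,1,1,1,1]'

```text
clock: 18.55
tcp_pos: [383.8, -293.3, 8.4]
ee_rot: [[-0.623, 0.783, 0.003], [0.783, 0.623, -0.003], [-0.004, 0.001, -1.0]]
contact_force: [0.4, 0.2, 5.6]
width: 0.711
```

Request:
arm_command --angular '[[0,0,0],[0,0,0],[0,0,0],[0,0,0],[0,0,0],[0,0,0]]' --translation '[[0,0,-0.01],[0,0,-0.02],[0,0,-0.03],[0,0,-0.04],[0,0,-0.03],[0,0,0]]' --grip '[1,1,1,1,1,1]'

```text
clock: 19.3
tcp_pos: [383.7, -293.3, 139.5]
ee_rot: [[-0.623, 0.783, 0.004], [0.782, 0.623, -0.005], [-0.006, 0.0, -1.0]]
contact_force: [0.1, 0.6, -1.4]
width: 0.707
```

```bash
python3 go.py 465.8 -111.1 130 113.2
```

```text
t 19.3 p [ 383.7 -293.3  139.5] yaw 128.5 w 0.707 F [ 0.1  0.6 -1.4]
turn [ 0.08  0.35 15.31] shift [0.1351 0.1473 0.0095]
```

Request:
arm_command --angular '[[0,0,7.6],[0,0,7.7],[0,0,0],[0,0,0],[0,0,0],[0,0,0],[0,0,0],[0,0,0],[0,0,0],[0,0,0]]' --translation '[[0,0,0],[0,0,0],[0.027,0.0294,0],[0.027,0.0294,0],[0.027,0.0294,0],[0.027,0.0294,0],[0.027,0.0294,0],[0,0,0],[0,0,0],[0,0,0]]' --grip '[1,1,1,1,1,1,1,1,1,1]'

```text
clock: 20.55
tcp_pos: [463.7, -110.7, 135.7]
ee_rot: [[-0.393, 0.92, -0.001], [0.92, 0.393, 0.0], [0.001, -0.001, -1.0]]
contact_force: [-0.3, -0.2, -0.0]
width: 0.706
```

```bash
python3 go.py 465.8 -111.1 41 113.2
```

```text
t 20.55 p [ 463.7 -110.7  135.7] yaw 113.1 w 0.706 F [-0.3 -0.2 -0. ]
turn [-0.05 -0.03 -0.07] shift [-0.0012  0.0018  0.0947]
```

Request:
arm_command --angular '[[0,0,0],[0,0,0],[0,0,0],[0,0,0],[0,0,0],[0,0,0]]' --translation '[[-0.001,0.002,0.03],[0,0,0.03],[0,0,0.02],[0,0,0.007],[0,0,0],[0,0,0]]' --grip '[1,1,1,1,1,1]'

```text
clock: 21.3
tcp_pos: [467.4, -110.6, 50.5]
ee_rot: [[-0.394, 0.919, 0.002], [0.919, 0.394, -0.001], [-0.002, 0.001, -1.0]]
contact_force: [0.4, 0.7, -0.8]
width: 0.712
```

```bash
python3 go.py 465.8 -111.1 40.4 113.2; python3 - <<'E'
from h import *
d=get_image('side');save('s2.png',cv2.resize(d['color'][130:220,200:340],(784,504),interpolation=cv2.INTER_CUBIC))
E
```

```text
t 21.3 p [ 467.4 -110.6   50.5] yaw 113.2 w 0.712 F [ 0.4  0.7 -0.8]
turn [ 0.09  0.09 -0.01] shift [ 0.0002 -0.0016  0.0101]
```

View pics/s2.png

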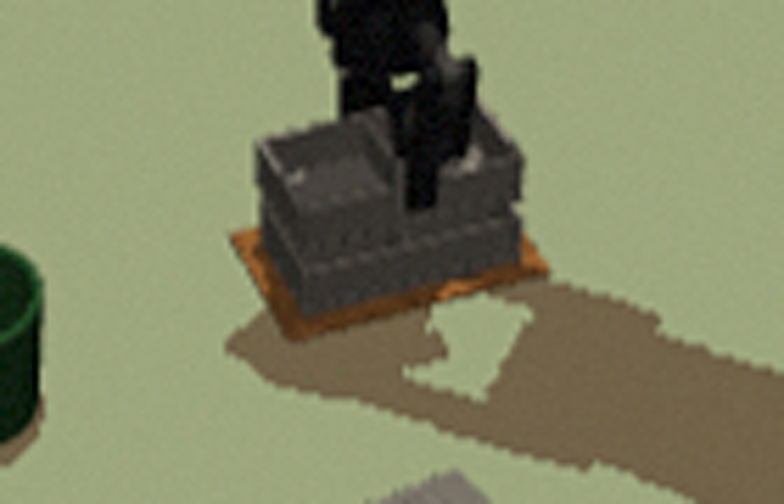

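tray_two hangs just above tray_four at (390,200), lined up with its edges. Lowering it.

Request:
arm_command --angular '[[0,0,0],[0,0,0],[0,0,0],[0,0,0],[0,0,0]]' --translation '[[0,-0.001,0.004],[0,0,0.003],[0,0,0.001],[0,0,0],[0,0,0]]' --grip '[1,1,1,1,1]'

```text
clock: 21.98
tcp_pos: [465.7, -110.5, 41.4]
ee_rot: [[-0.394, 0.919, 0.0], [0.919, 0.394, -0.0], [-0.0, 0.0, -1.0]]
contact_force: [-0.4, 0.1, -0.8]
width: 0.709
```

Request:
arm_command --angular '[[0,0,0],[0,0,0],[0,0,0]]' --translation '[[0,0,0.0015],[0,0,0],[0,0,0]]' --grip '[1,1,1]'

```text
clock: 22.35
tcp_pos: [466.0, -110.6, 40.4]
ee_rot: [[-0.394, 0.919, 0.0], [0.919, 0.394, -0.0], [-0.0, 0.0, -1.0]]
contact_force: [-0.7, 0.6, 3.1]
width: 0.706
```

Contact at the expected height. Release, rise and check.

Request:
arm_command --angular '[[0,0,0],[0,0,0],[0,0,0],[0,0,0],[0,0,0],[0,0,0],[0,0,0],[0,0,0],[0,0,0],[0,0,0]]' --translation '[[0,0,0],[0,0,0],[0,0,0],[0,0,0],[0,0,-0.02],[0,0,-0.04],[0,0,-0.04],[0,0,-0.04],[0,0,-0.02],[0,0,0]]' --grip '[-1,-1,-1,-1,-1,-1,-1,-1,-1,-1]'

```text
clock: 23.6
tcp_pos: [466.4, -110.8, 201.0]
ee_rot: [[-0.394, 0.919, 0.003], [0.919, 0.394, -0.001], [-0.002, 0.002, -1.0]]
contact_force: [0.2, -0.6, -0.3]
width: 1.0
```

```bash
python3 go.py 637.9 187.6 200 122.6; python3 wr.py 466 -112 52 68 72; python3 - <<'E'
from meas import *
d=get_image('side')
p=world(d,466,-112,52,68,72);c,s,a=rect(p[:,:2]);print('side two',c.round(1),np.round(s,1),round(a,1))
E
```

```text
t 23.6 p [ 466.4 -110.8  201. ] yaw 113.2 w 1.0 F [ 0.2 -0.6 -0.3]
turn [ 0.11  0.12 -9.39] shift [0.159  0.3052 0.001 ]
tcp [ 466.4 -110.8  201. ] obj [ 464.6 -110.8] [ 62.6 116.2] ang 23.5 z [55.6 60.2 61.4] 1931
side two [ 466.3 -109.9] [ 66.8 117.2] 22.7
```

tray_two sits within 0.7 mm of tray_four. On to tray_plain.

Request:
arm_command --angular '[[0,0,-9.4],[0,0,0],[0,0,0],[0,0,0],[0,0,0],[0,0,0],[0,0,0],[0,0,0],[0,0,0],[0,0,0],[0,0,0]]' --translation '[[0,0,0],[0.02,0.038,0],[0.02,0.038,0],[0.02,0.038,0],[0.02,0.038,0],[0.02,0.038,0],[0.02,0.038,0],[0.02,0.038,0],[0.019,0.039,0],[0,0,0],[0,0,0]]' --grip '[-1,-1,-1,-1,-1,-1,-1,-1,-1,-1,-1]'

```text
clock: 25.08
tcp_pos: [635.7, 187.3, 197.4]
ee_rot: [[-0.539, 0.842, -0.004], [0.842, 0.539, -0.001], [0.001, -0.004, -1.0]]
contact_force: [-0.1, -1.1, 0.2]
width: 1.0
```

```bash
python3 wr.py 638 187 20 35 72;python3 go.py 637.9 187.6 5 122.6
```

```text
tcp [635.7 187.3 197.4] obj [635.8 189.4] [ 62.8 115.3] ang 32.7 z [24.6 28.5 29.6] 1284
t 25.12 p [635.9 186.9 198. ] yaw 122.6 w 0.997 F [-0.6 -0.3  1.1]
turn [-0.17 -0.05 -0.03] shift [-0.0005  0.0021  0.193 ]
```

Request:
arm_command --angular '[[0,0,0],[0,0,0],[0,0,0],[0,0,0],[0,0,0],[0,0,0],[0,0,0],[0,0,0]]' --translation '[[0,0.0015,0.04],[0,0,0.04],[0,0,0.04],[0,0,0.04],[0,0,0.02],[0,0,0.012],[0,0,0],[0,0,0]]' --grip '[-1,-1,-1,-1,-1,-1,-1,-1]'

```text
clock: 26.12
tcp_pos: [639.5, 188.9, 9.7]
ee_rot: [[-0.539, 0.842, 0.003], [0.842, 0.539, 0.001], [-0.001, 0.003, -1.0]]
contact_force: [0.4, -0.1, 1.0]
width: 1.0
```

Request:
arm_command --angular '[[0,0,0],[0,0,0],[0,0,0],[0,0,0],[0,0,0],[0,0,0],[0,0,0]]' --translation '[[0,0,0],[0,0,0],[0,0,0],[0,0,0],[0,0,0],[0,0,0],[0,0,0]]' --grip '[1,1,1,1,1,1,1]'

```text
clock: 27.0
tcp_pos: [639.5, 188.9, 9.6]
ee_rot: [[-0.539, 0.842, 0.003], [0.842, 0.539, 0.001], [-0.001, 0.003, -1.0]]
contact_force: [-0.4, 0.4, 6.1]
width: 0.707
```

Request:
arm_command --angular '[[0,0,0],[0,0,0],[0,0,0],[0,0,0],[0,0,0],[0,0,0],[0,0,0]]' --translation '[[0,0,-0.01],[0,0,-0.02],[0,0,-0.03],[0,0,-0.04],[0,0,-0.04],[0,0,-0.03],[0,0,0]]' --grip '[1,1,1,1,1,1,1]'

```text
clock: 27.88
tcp_pos: [640.2, 189.1, 182.7]
ee_rot: [[-0.539, 0.842, 0.008], [0.842, 0.539, 0.001], [-0.003, 0.007, -1.0]]
contact_force: [0.1, -0.5, -0.9]
width: 0.711
```

```bash
python3 go.py 466 -110.6 175 113.2
```

```text
t 27.88 p [640.2 189.1 182.7] yaw 122.6 w 0.711 F [ 0.1 -0.5 -0.9]
turn [0.43 0.14 9.42] shift [-0.2068 -0.2782  0.0077]
```

Request:
arm_command --angular '[[0,0,9.4],[0,0,0],[0,0,0],[0,0,0],[0,0,0],[0,0,0],[0,0,0],[0,0,0],[0,0,0],[0,0,0],[0,0,0],[0,0,0]]' --translation '[[0,0,0],[-0.026,-0.0345,0],[-0.026,-0.0345,0],[-0.026,-0.0345,0],[-0.026,-0.0345,0],[-0.026,-0.0345,0],[-0.026,-0.0345,0],[-0.026,-0.0345,0],[-0.025,-0.035,0],[0,0,0],[0,0,0.03],[0,0,0]]' --grip '[1,1,1,1,1,1,1,1,1,1,1,1]'

```text
clock: 29.38
tcp_pos: [463.4, -109.0, 144.3]
ee_rot: [[-0.395, 0.919, -0.007], [0.919, 0.395, 0.003], [0.005, -0.005, -1.0]]
contact_force: [-0.8, -0.8, -0.5]
width: 0.707
```

```bash
python3 go.py 467.7 -109.9 69.6 113.2
```

```text
t 29.38 p [ 463.4 -109.   144.3] yaw 113.2 w 0.707 F [-0.8 -0.8 -0.5]
turn [-0.27 -0.31  0.04] shift [-0.0025  0.0036  0.0747]
```

Request:
arm_command --angular '[[0,0,0],[0,0,0],[0,0,0],[0,0,0],[0,0,0]]' --translation '[[-0.001,0.002,0.03],[0,0,0.025],[0,0,0.01],[0,0,0],[0,0,0]]' --grip '[1,1,1,1,1]'

```text
clock: 30.0
tcp_pos: [468.8, -110.9, 84.2]
ee_rot: [[-0.394, 0.919, 0.002], [0.919, 0.394, -0.001], [-0.002, 0.001, -1.0]]
contact_force: [-0.9, 0.5, -0.4]
width: 0.706
```

```bash
python3 go.py 467.7 -109.9 69.6 113.2
```

```text
t 30.0 p [ 468.8 -110.9   84.2] yaw 113.2 w 0.706 F [-0.9  0.5 -0.4]
turn [0.09 0.09 0.03] shift [ 0.0014 -0.0006  0.0146]
```

Request:
arm_command --angular '[[0,0,0],[0,0,0],[0,0,0],[0,0,0]]' --translation '[[0.0005,0,0.006],[0,0,0.004],[0,0,0],[0,0,0]]' --grip '[1,1,1,1]'

```text
clock: 30.5
tcp_pos: [467.6, -110.3, 72.8]
ee_rot: [[-0.394, 0.919, -0.0], [0.919, 0.394, 0.0], [0.0, -0.0, -1.0]]
contact_force: [0.6, -0.4, -1.2]
width: 0.707
```

```bash
python3 go.py 467.7 -109.9 69.6 113.2
```

```text
t 30.5 p [ 467.6 -110.3   72.8] yaw 113.2 w 0.707 F [ 0.6 -0.4 -1.2]
turn [-0. -0.  0.] shift [0.0003 0.0002 0.0032]
```

Request:
arm_command --angular '[[0,0,0],[0,0,0],[0,0,0]]' --translation '[[0,0,0.002],[0,0,0.0015],[0,0,0]]' --grip '[1,1,1]'

```text
clock: 30.88
tcp_pos: [467.8, -110.3, 69.6]
ee_rot: [[-0.394, 0.919, 0.0], [0.919, 0.394, -0.0], [-0.0, 0.0, -1.0]]
contact_force: [-0.8, 0.7, 1.3]
width: 0.708
```

Request:
arm_command --angular '[[0,0,0],[0,0,0],[0,0,0],[0,0,0],[0,0,0],[0,0,0],[0,0,0],[0,0,0],[0,0,0],[0,0,0],[0,0,0]]' --translation '[[0,0,0.0005],[0,0,0],[0,0,0],[0,0,0],[0,0,0],[0,0,-0.02],[0,0,-0.04],[0,0,-0.04],[0,0,-0.04],[0,0,-0.02],[0,0,0]]' --grip '[1,-1,-1,-1,-1,-1,-1,-1,-1,-1,-1]'

```text
clock: 32.25
tcp_pos: [468.4, -110.5, 230.0]
ee_rot: [[-0.394, 0.919, 0.003], [0.919, 0.394, -0.001], [-0.002, 0.002, -1.0]]
contact_force: [-0.2, 0.5, 0.2]
width: 1.002
```

```bash
python3 go.py 401.6 291 230 89.6; python3 wr.py 466 -112 80 96 72; python3 - <<'E'
from meas import *
d=get_image('side')
p=world(d,466,-112,80,96,72);c,s,a=rect(p[:,:2]);print('side plain',c.round(1),np.round(s,1),round(a,1))
save('s3.png',cv2.resize(d['color'][110:220,190:340],(750,550),interpolation=cv2.INTER_CUBIC))
E
```

```text
t 32.25 p [ 468.4 -110.5  230. ] yaw 113.2 w 1.002 F [-0.2  0.5  0.2]
turn [ 0.13  0.09 23.61] shift [ 0.4011 -0.0696  0.    ]
tcp [ 468.4 -110.5  230. ] obj [ 465.  -111.4] [ 62.7 115.3] ang 23.2 z [82.7 88.4 89.5] 1598
side plain [ 467.9 -110.4] [ 65.3 116.5] 23.4
```

View pics/s3.png

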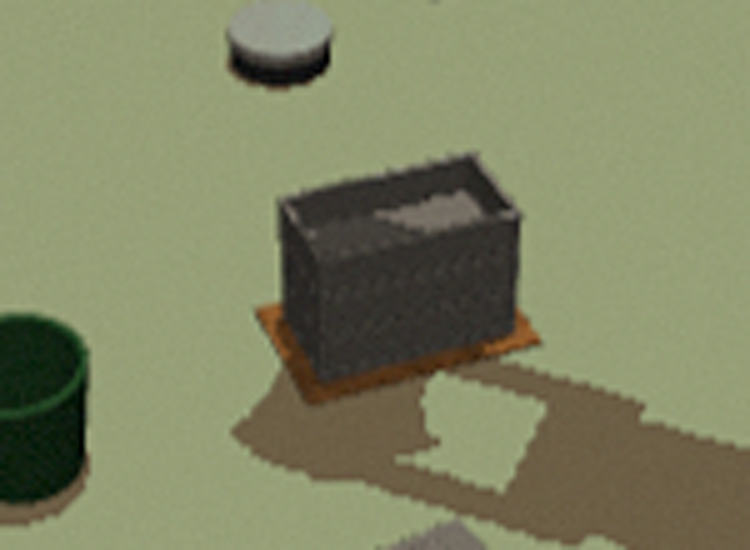

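The stack is square: side view has tray_plain on top at (400,220), edges flush. Next the hook.

Request:
arm_command --angular '[[0,0,8],[0,0,8],[0,0,7.6],[0,0,0],[0,0,0],[0,0,0],[0,0,0],[0,0,0],[0,0,0]]' --translation '[[0,0,0],[0,0,0],[0,0,0],[0.04,-0.007,0],[0.04,-0.007,0],[0.04,-0.007,0],[0.04,-0.007,0],[0.04,-0.007,0],[0.04,-0.007,0]]' --grip '[-1,-1,-1,-1,-1,-0.4,-0.4,-0.4,-0.4]'

```text
clock: 33.48
tcp_pos: [425.8, 131.1, 226.1]
ee_rot: [[0.007, 1.0, -0.004], [1.0, -0.007, -0.001], [-0.001, -0.004, -1.0]]
contact_force: [1.7, 0.0, -0.0]
width: 0.694
```

Request:
arm_command --angular '[[0,0,0],[0,0,0],[0,0,0],[0,0,0],[0,0,0],[0,0,0],[0,0,0]]' --translation '[[0.04,-0.007,0],[0.04,-0.007,0],[0.04,-0.007,0],[0.04,-0.007,0],[0,0,0.04],[0,0,0],[0,0,0]]' --grip '[-0.4,-0.4,-0.4,-0.4,-0.4,-0.4,-0.4]'

```text
clock: 34.35
tcp_pos: [400.1, 289.8, 188.3]
ee_rot: [[0.007, 1.0, -0.001], [1.0, -0.007, -0.001], [-0.001, -0.001, -1.0]]
contact_force: [-0.2, 0.1, 0.2]
width: 0.703
```

```bash
python3 wr.py 401 291 12 26 30;python3 go.py 401.6 291 3 89.6; python3 - <<'E'
from h import *
d=get_image('wrist');save('w5.png',d['color'])
E
```

```text
tcp [400.1 289.8 188.3] obj [399.5 293.7] [26.  36.3] ang 179.1 z [19.  20.7 21.6] 445
t 34.4 p [400.8 290.  189.4] yaw 89.6 w 0.699 F [0.1 0.4 0.3]
turn [ 0.03 -0.01 -0.04] shift [0.001  0.0008 0.1864]
```

View pics/w5.png

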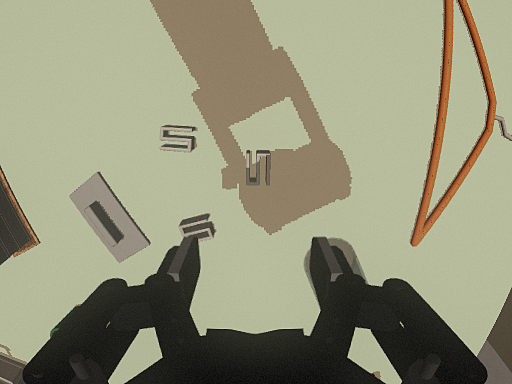

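The hook meant is at (258,167), straight ahead, and the other two are at (178,138) and (197,228). I descend with a 2 mm shift.

Request:
arm_command --angular '[[0,0,0],[0,0,0],[0,0,0],[0,0,0],[0,0,0],[0,0,0],[0,0,0],[0,0,0]]' --translation '[[0.002,0.0005,0.04],[0,0,0.04],[0,0,0.04],[0,0,0.03],[0,0,0.02],[0,0,0.012],[0,0,0],[0,0,0]]' --grip '[-0.4,-0.4,-0.4,-0.4,-0.4,-0.4,-0.4,-0.4]'

```text
clock: 35.45
tcp_pos: [402.0, 292.7, 8.1]
ee_rot: [[0.007, 1.0, 0.002], [1.0, -0.007, 0.001], [0.001, 0.002, -1.0]]
contact_force: [0.0, 0.0, 0.1]
width: 0.7
```

Request:
arm_command --angular '[[0,0,0],[0,0,0],[0,0,0],[0,0,0],[0,0,0],[0,0,0],[0,0,0],[0,0,0],[0,0,0],[0,0,0]]' --translation '[[0,0,0.003],[0,0,0],[0,0,0],[0,0,0],[0,0,0],[0,0,0],[0,0,0],[0,0,0],[0,0,0],[0,0,0]]' --grip '[-0.4,1,1,1,1,1,1,1,1,1]'

```text
clock: 36.7
tcp_pos: [401.3, 292.5, 4.3]
ee_rot: [[0.007, 1.0, 0.001], [1.0, -0.007, 0.0], [0.0, 0.001, -1.0]]
contact_force: [0.2, -1.0, 4.7]
width: 0.284
```

Request:
arm_command --angular '[[0,0,0],[0,0,0],[0,0,0],[0,0,0],[0,0,0],[0,0,0],[0,0,0],[0,0,0]]' --translation '[[0,0,-0.01],[0,0,-0.02],[0,0,-0.04],[0,0,-0.04],[0,0,-0.04],[0,0,-0.04],[0,0,-0.02],[0,0,0]]' --grip '[1,1,1,1,1,1,1,1]'

```text
clock: 37.7
tcp_pos: [401.4, 292.5, 214.9]
ee_rot: [[0.007, 1.0, 0.002], [1.0, -0.007, 0.001], [0.001, 0.002, -1.0]]
contact_force: [-0.2, -0.3, -0.3]
width: 0.288
```

```bash
python3 go.py 466.5 -110.5 210 23.2
```

```text
t 37.7 p [401.4 292.5 214.9] yaw 89.6 w 0.288 F [-0.2 -0.3 -0.3]
turn [ 0.07 -0.12 66.41] shift [-0.0989  0.396   0.0049]
```

Request:
arm_command --angular '[[0,0,9.5],[0,0,9.5],[0,0,9.5],[0,0,9.5],[0,0,9.5],[0,0,9.5],[0,0,9.4],[0,0,0],[0,0,0],[0,0,0],[0,0,0],[0,0,0]]' --translation '[[0,0,0],[0,0,0],[0,0,0],[0,0,0],[0,0,0],[0,0,0],[0,0,0],[-0.01,0.04,0],[-0.01,0.04,0],[-0.01,0.04,0],[-0.01,0.04,0],[-0.01,0.04,0]]' --grip '[1,1,1,1,1,1,1,1,1,1,1,1]'

```text
clock: 39.2
tcp_pos: [432.5, 87.4, 210.9]
ee_rot: [[0.919, 0.394, -0.005], [0.394, -0.919, -0.0], [-0.004, -0.002, -1.0]]
contact_force: [1.1, -1.1, -0.7]
width: 0.289
```

Request:
arm_command --angular '[[0,0,0],[0,0,0],[0,0,0],[0,0,0],[0,0,0],[0,0,0],[0,0,0]]' --translation '[[-0.01,0.04,0],[-0.01,0.04,0],[-0.01,0.04,0],[-0.01,0.04,0],[-0.009,0.036,0],[0,0,0],[0,0,0]]' --grip '[1,1,1,1,1,1,1]'

```text
clock: 40.08
tcp_pos: [465.0, -110.1, 211.7]
ee_rot: [[0.919, 0.394, -0.003], [0.394, -0.919, 0.002], [-0.002, -0.003, -1.0]]
contact_force: [-0.4, -0.6, -0.3]
width: 0.29
```

```bash
python3 go.py 466.5 -110.5 70 23.2; python3 - <<'E'
from h import *
d=get_image('wrist');save('w6.png',d['color'])
E
```

```text
t 40.08 p [ 465.  -110.1  211.7] yaw 23.2 w 0.29 F [-0.4 -0.6 -0.3]
turn [-0.17  0.13 -0.  ] shift [0.0012 0.001  0.1417]
```

View pics/w6.png

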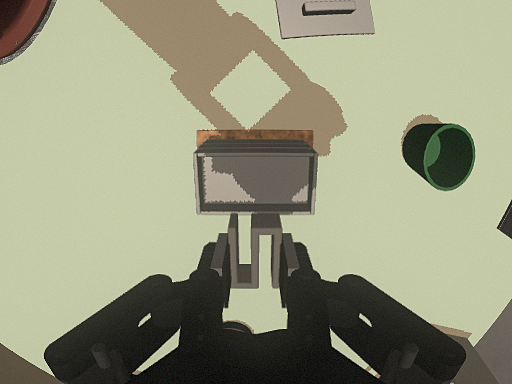

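The hook is held centred at (255,250), in line with the tray at (256,180). Lowering it in.

Request:
arm_command --angular '[[0,0,0],[0,0,0],[0,0,0],[0,0,0],[0,0,0],[0,0,0],[0,0,0]]' --translation '[[0.001,0.001,0.04],[0,0,0.04],[0,0,0.03],[0,0,0.015],[0,0,0.01],[0,0,0],[0,0,0]]' --grip '[1,1,1,1,1,1,1]'

```text
clock: 41.0
tcp_pos: [468.2, -111.6, 80.1]
ee_rot: [[0.919, 0.394, 0.002], [0.394, -0.919, -0.001], [0.002, 0.002, -1.0]]
contact_force: [-0.1, 0.2, -0.0]
width: 0.289
```

```bash
python3 go.py 466.5 -110.5 68.3 23.2
```

```text
t 41.0 p [ 468.2 -111.6   80.1] yaw 23.2 w 0.289 F [-0.1  0.2 -0. ]
turn [ 0.09 -0.09  0.01] shift [-0.0011 -0.0016  0.0118]
```

Request:
arm_command --angular '[[0,0,0],[0,0,0],[0,0,0],[0,0,0],[0,0,0]]' --translation '[[0,0,0.005],[0,0,0.003],[0,0,0.001],[0,0,0],[0,0,0]]' --grip '[1,1,1,1,1]'

```text
clock: 41.62
tcp_pos: [467.3, -111.3, 69.9]
ee_rot: [[0.919, 0.394, 0.0], [0.394, -0.919, -0.0], [0.0, 0.0, -1.0]]
contact_force: [-0.2, -0.7, -1.0]
width: 0.288
```

Request:
arm_command --angular '[[0,0,0],[0,0,0]]' --translation '[[0,0,0.001],[0,0,0]]' --grip '[1,1]'

```text
clock: 41.88
tcp_pos: [467.2, -111.3, 68.8]
ee_rot: [[0.919, 0.394, -0.0], [0.394, -0.919, 0.0], [-0.0, -0.0, -1.0]]
contact_force: [-0.3, 0.0, 0.5]
width: 0.286
```

Request:
arm_command --angular '[[0,0,0],[0,0,0],[0,0,0]]' --translation '[[0,0,0.0005],[0,0,0],[0,0,0]]' --grip '[1,1,1]'

```text
clock: 42.25
tcp_pos: [467.3, -111.3, 68.3]
ee_rot: [[0.919, 0.394, -0.0], [0.394, -0.919, -0.0], [-0.0, 0.0, -1.0]]
contact_force: [0.4, -0.3, -0.2]
width: 0.287
```

Request:
arm_command --angular '[[0,0,0],[0,0,0],[0,0,0],[0,0,0],[0,0,0],[0,0,0],[0,0,0],[0,0,0],[0,0,0],[0,0,0]]' --translation '[[0,0,0],[0,0,0],[0,0,0],[0,0,-0.01],[0,0,-0.02],[0,0,-0.04],[0,0,-0.04],[0,0,-0.04],[0,0,-0.02],[0,0,0]]' --grip '[-0.1,-0.1,-0.1,-0.1,-0.1,-0.1,-0.1,-0.1,-0.1,-0.1]'

```text
clock: 43.5
tcp_pos: [468.0, -111.6, 240.0]
ee_rot: [[0.919, 0.394, 0.003], [0.394, -0.919, -0.001], [0.002, 0.002, -1.0]]
contact_force: [0.1, -0.2, 0.4]
width: 0.553
```

```bash
python3 go.py 469.4 94.8 220 122.1; python3 wr.py 466 -112 72 87 25; python3 wr.py 466 -112 80 96 72;python3 - <<'E'
from h import *
d=get_image('wrist');save('w7.png',cv2.resize(d['color'][90:260,140:370],(782,578),interpolation=cv2.INTER_CUBIC))
E
```

```text
t 43.5 p [ 468.  -111.6  240. ] yaw 23.2 w 0.553 F [ 0.1 -0.2  0.4]
turn [ 2.200e-01  2.000e-02 -9.889e+01] shift [0.1741 0.1108 0.02  ]
tcp [ 468.  -111.6  240. ] obj [ 466.8 -109.9] [26.1 36.8] ang 113.3 z [77.4 84.6 85.7] 541
tcp [ 467.2 -111.2  238. ] obj [ 465.6 -111. ] [ 62.7 116. ] ang 23.2 z [83.2 88.3 89.5] 1677
```

View pics/w7.png

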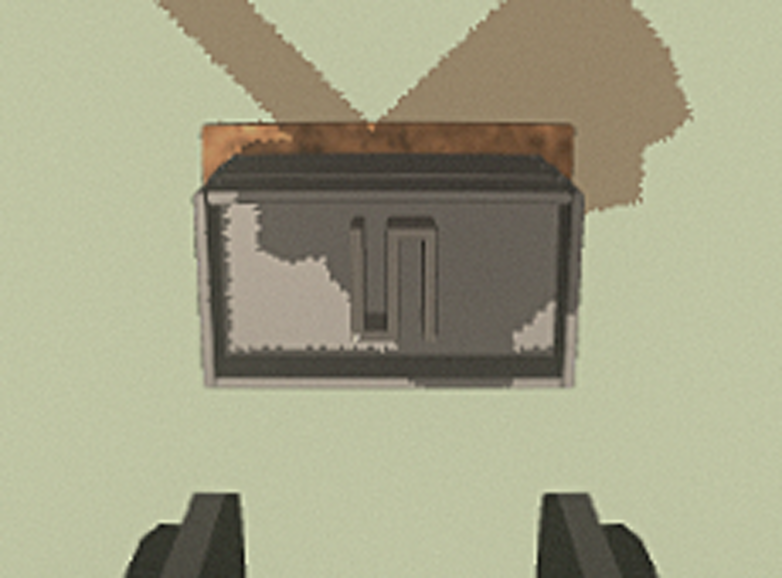

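The hook lies flat and centred at (395,280), top at 84.6 mm (64+20), and the tray has not moved. Now the lid.

Request:
arm_command --angular '[[0,0,10.1],[0,0,10.1],[0,0,10.1],[0,0,10.1],[0,0,10.1],[0,0,10.1],[0,0,10.1],[0,0,10.4]]' --translation '[[0,0,0],[0,0,0],[0,0,0],[0,0,0],[0,0,0],[0,0,0],[0,0,0],[0,0,0]]' --grip '[-0.1,-0.1,-0.1,-0.1,-0.1,-0.1,-0.1,-0.1]'

```text
clock: 44.65
tcp_pos: [466.3, -110.9, 235.8]
ee_rot: [[0.526, -0.85, -0.004], [-0.85, -0.526, 0.002], [-0.003, 0.002, -1.0]]
contact_force: [0.0, -1.4, -0.4]
width: 0.549
```

Request:
arm_command --angular '[[0,0,0],[0,0,0],[0,0,0],[0,0,0],[0,0,0],[0,0,0],[0,0,0],[0,0,0]]' --translation '[[-0.035,-0.022,0],[-0.035,-0.022,0],[-0.035,-0.022,0],[-0.035,-0.022,0],[-0.034,-0.0225,0],[0,0,0.04],[0,0,0],[0,0,0]]' --grip '[-0.1,-0.1,-0.1,-0.1,-0.1,-0.1,-0.1,-0.1]'

```text
clock: 45.65
tcp_pos: [468.1, 94.5, 198.0]
ee_rot: [[0.531, -0.847, -0.001], [-0.847, -0.531, -0.0], [-0.001, 0.001, -1.0]]
contact_force: [0.0, 0.9, 1.0]
width: 0.55
```

```bash
python3 wr.py 469 94 20 34 50;python3 wr.py 469 94 3.5 14 75;python3 go.py 469.4 94.8 10 -57.9
```

```text
tcp [468.1  94.5 198. ] obj [467.4  95.9] [11.9 60.7] ang 31.9 z [27.6 28.7 29.7] 598
tcp [468.8  94.4 199. ] obj [467.3  96.1] [ 62.5 117. ] ang 31.0 z [6.  6.9 7.9] 4535
t 45.75 p [469.1  94.4 199.5] yaw -57.9 w 0.549 F [ 1.  -0.2  0.6]
turn [-0.08 -0.05 -0.05] shift [-0.0002 -0.0005  0.1895]
```

Request:
arm_command --angular '[[0,0,0],[0,0,0],[0,0,0],[0,0,0],[0,0,0],[0,0,0],[0,0,0],[0,0,0]]' --translation '[[0,0,0.04],[0,0,0.04],[0,0,0.04],[0,0,0.04],[0,0,0.018],[0,0,0.006],[0,0,0],[0,0,0]]' --grip '[-0.1,-0.1,-0.1,-0.1,-0.1,-0.1,-0.1,-0.1]'

```text
clock: 46.75
tcp_pos: [469.8, 94.8, 15.9]
ee_rot: [[0.531, -0.847, 0.003], [-0.847, -0.531, 0.0], [0.001, -0.003, -1.0]]
contact_force: [-0.5, 0.4, 1.3]
width: 0.551
```

Request:
arm_command --angular '[[0,0,0],[0,0,0],[0,0,0],[0,0,0],[0,0,0],[0,0,0],[0,0,0],[0,0,0],[0,0,0],[0,0,0],[0,0,0]]' --translation '[[0,0,0.003],[0,0,0],[0,0,0],[0,0,0],[0,0,0],[0,0,0],[0,0,0],[0,0,0],[0,0,0],[0,0,0],[0,0,0]]' --grip '[-0.1,-0.1,1,1,1,1,1,1,1,1,1]'

```text
clock: 48.12
tcp_pos: [468.7, 94.9, 11.6]
ee_rot: [[0.532, -0.847, 0.001], [-0.847, -0.532, 0.0], [0.0, -0.001, -1.0]]
contact_force: [0.3, 0.5, 3.9]
width: 0.121
```

Request:
arm_command --angular '[[0,0,0],[0,0,0],[0,0,0],[0,0,0],[0,0,0],[0,0,0],[0,0,0]]' --translation '[[0,0,-0.01],[0,0,-0.02],[0,0,-0.04],[0,0,-0.04],[0,0,-0.03],[0,0,-0.02],[0,0,0]]' --grip '[1,1,1,1,1,1,1]'

```text
clock: 49.0
tcp_pos: [469.1, 94.9, 173.0]
ee_rot: [[0.532, -0.847, 0.003], [-0.847, -0.532, 0.0], [0.002, -0.003, -1.0]]
contact_force: [-0.3, -0.4, -0.8]
width: 0.125
```

```bash
python3 go.py 466.3 -110.5 160 -66.8
```

```text
t 49.0 p [469.1  94.9 173. ] yaw -57.9 w 0.125 F [-0.3 -0.4 -0.8]
turn [-0.17 -0.08  8.91] shift [0.1877 0.0835 0.013 ]
```

Request:
arm_command --angular '[[0,0,8.9],[0,0,0],[0,0,0],[0,0,0],[0,0,0],[0,0,0],[0,0,0],[0,0,0],[0,0,0]]' --translation '[[0,0,0],[0.0375,0.0168,0],[0.0375,0.0168,0],[0.0375,0.0168,0],[0.0375,0.0168,0],[0.0375,0.0168,0],[0,0,0.03],[0,0,0],[0,0,0]]' --grip '[1,1,1,1,1,1,1,1,1]'

```text
clock: 50.12
tcp_pos: [464.7, -110.1, 140.9]
ee_rot: [[0.395, -0.919, -0.001], [-0.919, -0.395, 0.001], [-0.001, 0.001, -1.0]]
contact_force: [0.4, 0.6, 0.3]
width: 0.123
```

```bash
python3 go.py 465.8 -110.8 99.6 -66.8
```

```text
t 50.12 p [ 464.7 -110.1  140.9] yaw -66.8 w 0.123 F [0.4 0.6 0.3]
turn [0.05 0.06 0.04] shift [ 0.0011 -0.0007  0.0413]
```

Request:
arm_command --angular '[[0,0,0],[0,0,0],[0,0,0],[0,0,0],[0,0,0],[0,0,0]]' --translation '[[0,0,0.02],[0,0,0.012],[0,0,0.003],[0,0,0],[0,0,0],[0,0,0]]' --grip '[1,1,1,1,1,1]'

```text
clock: 50.88
tcp_pos: [465.4, -110.7, 106.9]
ee_rot: [[0.394, -0.919, 0.001], [-0.919, -0.394, -0.0], [0.001, -0.001, -1.0]]
contact_force: [0.1, 0.6, -0.6]
width: 0.121
```

```bash
python3 go.py 465.8 -110.8 99.6 -66.8; python3 - <<'E'
from meas import *
d=get_image('side')
for lo,hi in((106,118),(80,90)):
    p=world(d,466,-112,lo,hi,72);c,s,a=rect(p[:,:2]);print(lo,c.round(1),np.round(s,1),round(a,1),p[:,2].min().round(1),p[:,2].max().round(1))
E
```

```text
t 50.88 p [ 465.4 -110.7  106.9] yaw -66.8 w 0.121 F [ 0.1  0.6 -0.6]
turn [-0.04 -0.04  0.01] shift [ 0.0002 -0.0003  0.0073]
106 [ 465.2 -101.2] [18.1 58.9] 18.6 106.1 117.9
80 [ 467.9 -109.9] [ 64.4 115.3] 22.3 80.2 89.7
```

Request:
arm_command --angular '[[0,0,0],[0,0,0],[0,0,0],[0,0,0],[0,0,0]]' --translation '[[0,0,0.003],[0,0,0.002],[0,0,0.001],[0,0,0],[0,0,0]]' --grip '[1,1,1,1,1]'

```text
clock: 51.55
tcp_pos: [465.1, -110.6, 100.4]
ee_rot: [[0.394, -0.919, 0.0], [-0.919, -0.394, -0.0], [0.0, -0.0, -1.0]]
contact_force: [0.3, -0.1, -1.0]
width: 0.122
```

Request:
arm_command --angular '[[0,0,0],[0,0,0],[0,0,0]]' --translation '[[0,0,0.001],[0,0,0],[0,0,0]]' --grip '[1,1,1]'

```text
clock: 51.92
tcp_pos: [465.3, -110.7, 99.6]
ee_rot: [[0.394, -0.919, 0.0], [-0.919, -0.394, -0.0], [0.0, -0.0, -1.0]]
contact_force: [0.0, 0.2, 0.4]
width: 0.121
```

Request:
arm_command --angular '[[0,0,0],[0,0,0],[0,0,0],[0,0,0],[0,0,0],[0,0,0],[0,0,0],[0,0,0],[0,0,0],[0,0,0],[0,0,0],[0,0,0]]' --translation '[[0,0,0.0005],[0,0,0],[0,0,0],[0,0,0],[0,0,0],[0,0,-0.01],[0,0,-0.02],[0,0,-0.04],[0,0,-0.04],[0,0,-0.03],[0,0,0],[0,0,0]]' --grip '[1,1,-0.1,-0.1,-0.1,-0.1,-0.1,-0.1,-0.1,-0.1,-0.1,-0.1]'

```text
clock: 53.42
tcp_pos: [464.6, -110.4, 237.9]
ee_rot: [[0.394, -0.919, -0.001], [-0.919, -0.394, 0.0], [-0.001, 0.001, -1.0]]
contact_force: [-0.0, -0.1, -0.3]
width: 0.55
```

```bash
python3 wr.py 466 -112 88 102 72; python3 wr.py 466 -112 108 122 50; python3 - <<'E'
from meas import *
d=get_image('side')
for lo,hi in((91,97),(78,88),(50,60),(20,31)):
    p=world(d,466,-112,lo,hi,72);c,s,a=rect(p[:,:2]);print(lo,c.round(1),np.round(s,1),round(a,1),p[:,2].min().round(1),p[:,2].max().round(1))
E
```

```text
tcp [ 464.6 -110.4  237.9] obj [ 465.4 -110.8] [ 63.  116.4] ang 23.1 z [93.9 94.9 95.8] 6000
tcp [ 464.3 -110.3  237.2] obj [ 465.3 -110.9] [11.3 60. ] ang 23.1 z [115.7 116.7 117.7] 789
91 [ 466.4 -109.3] [ 62.4 117.9] 22.9 91.0 96.9
78 [470.1 -83.7] [ 51.4 128.8] 175.5 78.0 88.0
50 [467.9 -82.9] [ 54.3 128.4] 176.3 50.0 60.0
20 [468.4 -83.7] [ 53.3 128. ] 176.5 20.0 31.0
```

Request:
arm_command --angular '[[0,0,0],[0,0,0],[0,0,0],[0,0,0],[0,0,0],[0,0,0],[0,0,0],[0,0,0]]' --translation '[[-0.04,0,-0.02],[-0.04,0,0],[-0.04,0,0],[-0.04,0,0],[-0.04,0,0],[-0.04,0,0],[-0.04,0,0],[0,0,0]]' --grip '[-0.1,-0.1,-0.1,-0.1,-0.1,-0.1,-0.1,-0.1]'

```text
clock: 54.58
tcp_pos: [353.5, 148.3, 257.7]
ee_rot: [[0.398, -0.917, -0.002], [-0.917, -0.398, -0.0], [-0.001, 0.002, -1.0]]
contact_force: [1.2, -1.4, -0.4]
width: 0.554
```

```bash
python3 - <<'E'
from meas import *
d=get_image('top')
for lo,hi,R in((88,104,72),(108,124,50)):
    p=world(d,466,-112,lo,hi,R);c,s,a=rect(p[:,:2]);print(lo,c.round(1),np.round(s,1),round(a,1),p[:,2].mean().round(1))
t=d['color'][150:270,260:420];e=get_image('side')['color'][110:220,190:340]
save('fin.png',np.hstack([cv2.resize(t,(400,300),interpolation=cv2.INTER_CUBIC),cv2.resize(e,(400,300),interpolation=cv2.INTER_CUBIC)]))
s=get_state();print(s['clock'],s['tcp_pos'])
E
```

```text
88 [ 467.5 -112. ] [ 62.  116.5] 23.3 93.4
108 [ 467.4 -112.2] [12.7 60. ] 23.6 114.6
54.675 [354.43832223 146.67290599 257.97013395]
```

View pics/fin.png

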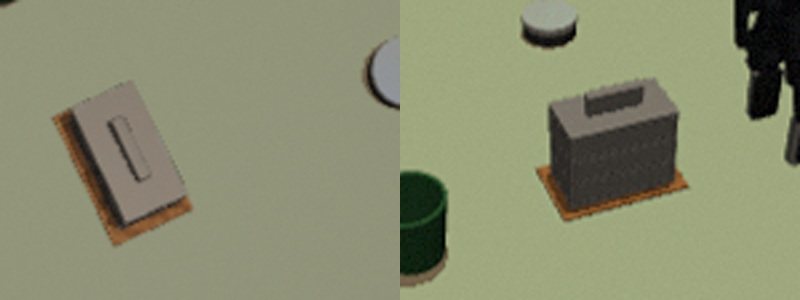

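The last picture shows the closed stack standing square on the mat, at (130,150) from the top and (615,145) from the side, lid flush and arm clear. Handing in.

Request:
arm_command --angular '[[0,0,0],[0,0,0],[0,0,0],[0,0,0]]' --translation '[[0,0,0],[0,0,0],[0,0,0],[0,0,0]]' --grip '[-0.1,-0.1,-0.1,-0.1]'

```text
clock: 55.18
tcp_pos: [354.9, 146.5, 258.8]
ee_rot: [[0.394, -0.919, -0.0], [-0.919, -0.394, 0.0], [-0.0, 0.0, -1.0]]
contact_force: [0.4, -0.1, -0.5]
width: 0.548
```

```bash
python3 -c "
from cell import *
print(finish_job())"
```

```text
the job is handed in; nothing more can be done
None
```

The stack was built in the order asked and handed in at about 55 s. On the mat are tray_four, tray_two and tray_plain, with the leftmost hook laid crosswise in tray_plain and the lid on top.

**Last checks:**
- **Stack:** the lid lies flat with its top at about 94 mm, as it should, and at 23° like the mat. By the side and wrist cameras, lid and trays line up within about 2 mm.
- **Hook:** it was flat on the floor of tray_plain before the lid went on.
- **Forces:** the highest contact force reported was about 6 N.
- **Bystanders:** no move came near the pot, tumbler or polish can. I did not measure them again at the end.

**Correction:** tray_four was first about 1–2.5 mm off the mat's midline. I took it to the line by regripping it before stacking.

**Disagreements:** after that the wrist camera put it within 0.5 mm of the midline and the side camera about 1 mm off. The cameras differed by about 2 mm in absolute position. A final side-camera check of the lower tray edges, cut by height, gave no usable reading, so I relied on the earlier readings and the final picture.

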